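# Clear the jam in a fruit dispenser

### The arm

A 6-joint arm with a two-finger parallel gripper is mounted at the origin on a cart in front of the work surface, level with it; the furniture and walls round the work are solid. World frame = base frame: x ahead of the robot, y to its left, z up, the work surface at z = 0. Lengths are in mm, angles in rad, forces in N, time in s.
With the tool pointing down it reaches from about 350 to 775 mm from the base axis. Payload 7.3 kg.
Tool frame: the origin (TCP) lies between the finger pads; the fingertips stand 25 mm ahead of it and the grasp point (between the pads) lies 6 mm ahead of it; z points along the fingers, y is the line along which they close (so a half turn about z gives the same grasp; the last joint's range is limited). The gripper opens to 92 mm and grips with 3 to 60 N. Pads are 19 mm wide; open, the fingers measure 130 mm over their backs; the gripper's body (75 mm by 190 mm) begins 47 mm behind the grasp point.
Start: joints at [-1.337, 0.342, 1.524, -0, 1.275, -0.146], TCP at [194.659, -487.597, 251.741] pointing down, gripper open.
Joint ranges: [-2.53, 2.53], [-0.77, 2.02], [0.04, 2.7], [-1, 4.14], [0.28, 2.66], [-3.11, 3.11]. Speed limits (rad/s): [2.57, 2.57, 3.14, 3.14, 3.14, 3.14].

### API

Orientations are given as [roll, pitch, yaw] about the fixed x, y, z axes, in that order (R = Rz(yaw) Ry(pitch) Rx(roll)).
In Python, from plant import bot gives the robot as it stands.
- The arm moves only by the tool play_rows, never from a script. Its argument "commands" is a list of rows, each an object of numbers: "x", "y", "z": the shift along the tool's x, y, z in m; "twist": the turn about the tool's z in degrees. In form: [{"x": .., "y": .., "z": .., "twist": ..}, ...]. A call has exactly 8 rows; each row is the pose to reach, as a shift and turn from the pose commanded when the call began, along the tool's axes at that moment; what a row does not reach only later rows make up. A row lasts 1/10 s, in which the tool goes at most 50 mm and 8.59 degrees, less where a joint would pass 70% of its speed; a pose out of reach is approached as far as the arm can. A call with a gripper value outside its range is refused whole. "jaw" is the closure, from 0 (fully open) to 1 (shut), set as the call begins (left out, the last holds). The fingers move at their own pace and stop on an object; the grip force is fixed at half the most. Time passes only in rows, so rows that repeat a pose let the fingers close, or fill a call up. It gives the time, the measured TCP pose, the force, the opening and the grip force at its end, in the units of the state.
- bot.get_obs(): the state, without advancing time (a new reading comes with each control period).
- bot.capture(name): name is "scene" or "top"; returns a dict with "pixels" (480x640x3 uint8, red, green, blue), "fx", "fy", "cx", "cy" (pixels), "eye" and "rotation" of the camera in the world. Camera axes: x right, y down, z forward; pixel columns grow to the right and rows downward; lengths in mm; the calibration is good to about 2 mm. A picture is of the moment at which its call begins. There is no depth.
- bot.close_job(): hands the job in; it is judged then, once.
The state is a dict: "time": time; "joint_positions": joint angles; "dq": joint speeds; "tau": joint torques, N m; "tool_pos": TCP position; "tcp_rot": TCP orientation; "contact_force": force on the tool from outside, world axes, zero at the start; "moment": the same for the moment, N m; "grip_width": finger opening in mm; "finger_force": force on a finger pad.
Only numpy, scipy, OpenCV 4.12 (cv2) and the standard library are available. Lean on these libraries where they do the work, as an engineer would, in place of code of your own. Each camera call takes 0.05 s, during which the arm holds its last target. There are 200 camera calls.

### The job

Two clementines have jammed at the narrow mouth of the white sloping fruit dispenser on the worktop to the left of the sink. Gently nudge the one that rests against the slanting lip beside the mouth back up the slope, far enough for the other to roll past it, then take the hand away so that both roll down into the dispenser's front tray. Do not lift the fruit out, and leave the lemons and the beaker where they are.

Things in the scene. Friction and masses are not known exactly. Their poses are not given: they have to be found in the camera images.
- dispenser: White enamelled fruit dispenser, fixed, 230x135 mm, open above. Origin on the worktop under its middle; x points level to its high back end, y to its left seen that way, z up. Smooth floor at 34 mm + 0.158 x (9 degrees). Walls 30 mm over it; right wall's inner face y = -55 mm. Let go, fruit rolls down to -x by itself. Front tray: below the mouth to a slanting end wall, (-112, 70) to (-67, -55) mm.
- lip (a point): Middle of the top edge of the lip, a sheet only 12 mm high over the floor, between hopper and tray at the right: it slants from (x, y) = (6, -55) to (-8, -25) mm in the dispenser's frame. A finger can reach the fruit behind it from the tray side, over the lip. Axes as the dispenser's.
- mouth (a point): Middle of the mouth, on the floor: the 62 mm opening between the lip's end (y = -25 mm) and the neck, a stretch of left wall at y = +37 mm for x -20 to 14 mm. Fruit leaves the hopper for the tray here. Axes as the dispenser's.
- hopper (a point): Middle of the hopper's floor, behind the mouth. The hopper's left wall slants from (14, 37) to (60, 70) mm in the dispenser's x, y and is then straight to the back wall (x = 105 mm). The fruit at the lip frees the other once it is pushed some 35 mm up the slope along the right wall; there is room for 60 mm. Axes as the dispenser's.
- clementine_lip_center (a point): Centre of the blocking clementine, a firm orange ball 50 mm in diameter, 50 to 110 g. It rests against the slanting lip and the right wall, near (15, -29) mm in the dispenser's x, y, its centre 25 mm over the floor. Turns as it rolls: only the position matters.
- clementine_behind_center (a point): Centre of the other clementine, the same ball of 50 mm, held back by the first: it lies to the left of it and a little higher up the slope, between it and the slanting left wall, near (30, 19) mm in the dispenser's x, y.
- lemon_center (a point): Bystander: centre of a lemon, 72x57x58 mm, lying on the strip of worktop before the sink.
- lemon_2_center (a point): Bystander: centre of a second lemon, 67x54x54 mm, on the same strip of worktop, farther to the right.
- beaker_center (a point): Bystander: centre (half-way up) of a teal beaker, 67 mm in diameter, 98 mm high, standing behind the dispenser, beside the sink.
Not all that is in view belongs to the job. What is shaped like the part that bears clementine_lip_center but blue or red is not meant. Leave any black look-alike of the part that bears clementine_behind_center alone.

How it is judged (in metres and radians):
On the way:
1. the clementine at the lip has been pushed back up the slope, at least 20 mm from where it was stuck (x of clementine_lip_center in the frame of dispenser above 0.036 m), for 0.1 s.
At the end, for the whole second after the job is handed in: Both clementines lie at rest in the dispenser's front tray: centres at least 35 mm before the dispenser's middle (x below -35 mm in its frame), inside the tray's walls and down on its floor (x of clementine_lip_center in the frame of dispenser between -0.115 and -0.035 m and y of clementine_lip_center in the frame of dispenser between -0.06 and 0.075 m and z of clementine_lip_center in the frame of dispenser between 0.02 and 0.075 m and linear speed of each of clementine_lip, clementine_behind below 0.03 m/s and x of clementine_behind_center in the frame of dispenser between -0.115 and -0.035 m and y of clementine_behind_center in the frame of dispenser between -0.06 and 0.075 m and z of clementine_behind_center in the frame of dispenser between 0.02 and 0.075 m); the robot touches nothing.
It fails at once if a clementine is lifted more than 45 mm off the dispenser's floor or thrown out (z of any of clementine_lip_center, clementine_behind_center in the frame of dispenser above 0.125 m or height (world z) of any of clementine_lip_center, clementine_behind_center below 0.02 m).
It fails at once if a clementine is pushed harder than 20 N (contact force between the fingers and clementine_lip above 20 N or contact force between the fingers and clementine_behind above 20 N).
It fails at once if a bystander (lemon or beaker) is moved more than 30 mm (distance of any of lemon_center, lemon_2_center, beaker_center from where it was at the start of the episode above 0.03 m).
It also fails if it takes over 35 s, if anything falls off the work surface, if the arm or the gripper's body presses on something with over 40 N, if the wrist force passes 120 N, or if a joint passes its speed limit or range.

## Working session

There is one attempt and no reset: what is moved stays moved. The work goes in short steps, Python scripts to look and compute and a tool call to move; the robot and the scene stay as the last step left them, time stands still between calls to the robot, and variables do not carry over. Pictures are saved under pics/ and viewed, at most 10 in all, crops included, and the job is handed in when it is done.

Besides the shell and the picture viewer there is one more tool, called after "Call:" in YAML: its name, and indented under it one key for each argument. play_rows: Moves the arm, as the interface text tells. Its arguments: {"type":"object","properties":{"commands":{"type":"array"},"jaw":{"type":"number"}},"required":["commands"]}

```bash
mkdir -p pics; python3 - <<'E'
from plant import bot
import cv2,json,numpy as np
for n in("scene","top"):
    c=bot.capture(n); cv2.imwrite(f"pics/{n}0.png",c["pixels"][:,:,::-1])
    print(n,{k:np.round(v,4).tolist() for k,v in c.items() if k!="pixels"})
print(bot.get_obs())
E
```

```text
scene {'fx': 433.2952, 'fy': 433.2952, 'cx': 316.0081, 'cy': 236.0874, 'eye': [-195.1566, 604.3461, 801.3601], 'rotation': [-2.2829, 0.0157, -2.0142]}
top {'fx': 558.6656, 'fy': 558.6656, 'cx': 327.9522, 'cy': 242.5873, 'eye': [306.3677, 253.5821, 1301.3542], 'rotation': [-2.9285, 0.0035, -1.6365]}
{'time': 0.1, 'joint_positions': array([-1.33701129e+00,  3.42633891e-01,  1.52489394e+00,  2.78204550e-05,
        1.27540653e+00, -1.46017399e-01]), 'dq': array([-9.85512676e-04, -2.29738532e-03, -2.38064351e-03, -4.19617417e-04,
        1.29605783e-03,  3.82314259e-06]), 'tau': array([ 1.27937419e-03, -4.32005417e+01, -2.44695604e+01,  7.18314084e-02,
        5.25997079e-02, -4.89481693e-05]), 'tool_pos': array([ 194.58189179, -487.26659767,  251.13399935]), 'tcp_rot': array([-3.14026909e+00, -2.21539044e-04,  3.79794172e-01]), 'contact_force': array([-0.64119889, -0.28276656, -0.25870852]), 'moment': array([-0.00873728,  0.02955817,  0.00714742]), 'finger_force': 0.0, 'grip_width': 92.06881790887073}
```

View pics/scene0.png

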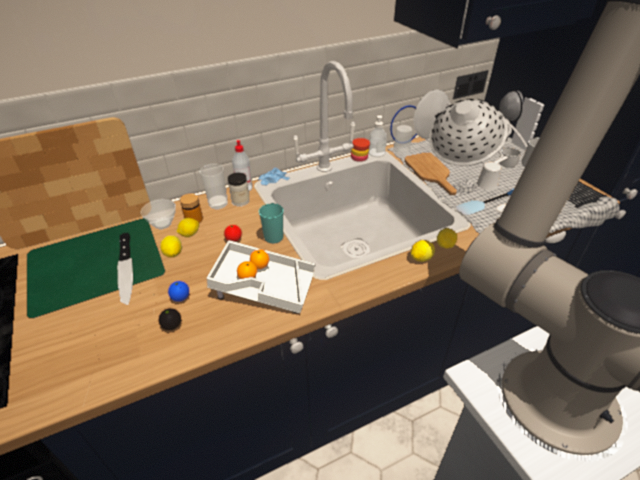

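View pics/top0.png

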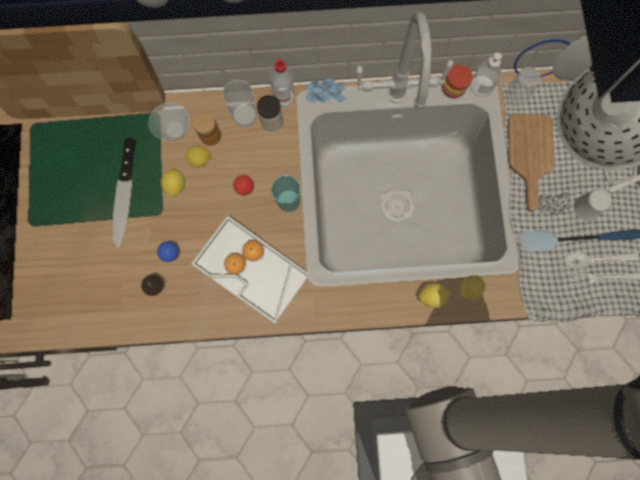

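```bash
cat > h.py <<'E'
import numpy as np
from scipy.spatial.transform import Rotation as Ro
def ray(c,u,v):
    R=Ro.from_euler('xyz',c["rotation"]).as_matrix()
    return np.array(c["eye"]),R@np.array([(u-c["cx"])/c["fx"],(v-c["cy"])/c["fy"],1])
def at(c,u,v,z):
    e,d=ray(c,u,v); return e+d*(z-e[2])/d[2]
def proj(c,p):
    R=Ro.from_euler('xyz',c["rotation"]).as_matrix(); q=R.T@(np.array(p)-c["eye"]); return q[0]/q[2]*c["fx"]+c["cx"],q[1]/q[2]*c["fy"]+c["cy"]
def tri(a,b):
    (e,d),(f,g)=a,b; s=np.linalg.lstsq(np.c_[d,-g],f-e,rcond=None)[0]
    p,q=e+s[0]*d,f+s[1]*g; return (p+q)/2,np.linalg.norm(p-q)
E
python3 - <<'E'
from plant import bot
import cv2,numpy as np
from h import *
T=bot.capture("top");S=bot.capture("scene")
a=cv2.resize(T["pixels"][205:330,185:315],None,fx=6,fy=4.8,interpolation=cv2.INTER_CUBIC)
a=cv2.resize(T["pixels"][210:325,185:315],None,fx=5,fy=5,interpolation=cv2.INTER_CUBIC)
b=cv2.resize(S["pixels"][235:315,200:320],None,fx=6,fy=6,interpolation=cv2.INTER_CUBIC)
cv2.imwrite("pics/tc.png",a[:,:,::-1]);cv2.imwrite("pics/sc.png",b[:,:,::-1])
o=[]
for c in(T,S):
    hsv=cv2.cvtColor(c["pixels"],cv2.COLOR_RGB2HSV); m=cv2.inRange(hsv,(8,150,120),(20,255,255))
    n,_,st,ce=cv2.connectedComponentsWithStats(m)
    print([(s[:5].tolist(),k.round(1).tolist()) for s,k in zip(st[1:],ce[1:]) if 50<s[4]<1000])
for uv in((229,217),(193,262),(276,321),(308,272)): print(at(T,*uv,60).round())
print('lemon',at(T,434,294,28),at(S,422,250,28)); print('beaker',at(T,286,194,49),at(S,272,224,49))
E
```

```text
[([226, 241, 37, 33, 564], [243.6, 256.7])]
[([406, 154, 49, 40, 681], [429.3, 169.0]), ([181, 194, 17, 14, 197], [189.0, 200.7]), ([179, 204, 25, 23, 228], [193.5, 213.8]), ([237, 249, 32, 29, 469], [253.1, 264.1])]
[650. 463.  60.]
[550. 547.  60.]
[406. 366.  60.]
[510. 290.  60.]
lemon [445.61248865   6.07936147  28.        ] [445.35726299   6.27335448  28.        ]
beaker [699.59909138 330.4491357   49.        ] [697.26277636 327.75450344  49.        ]
```

View pics/tc.png

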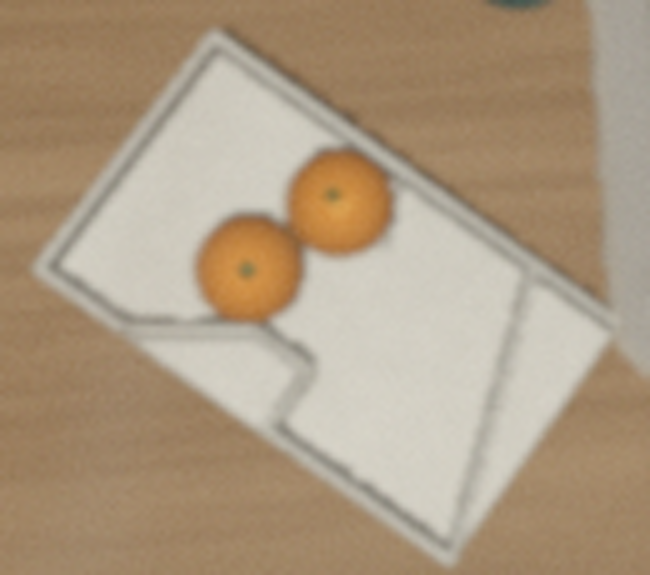

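View pics/sc.png

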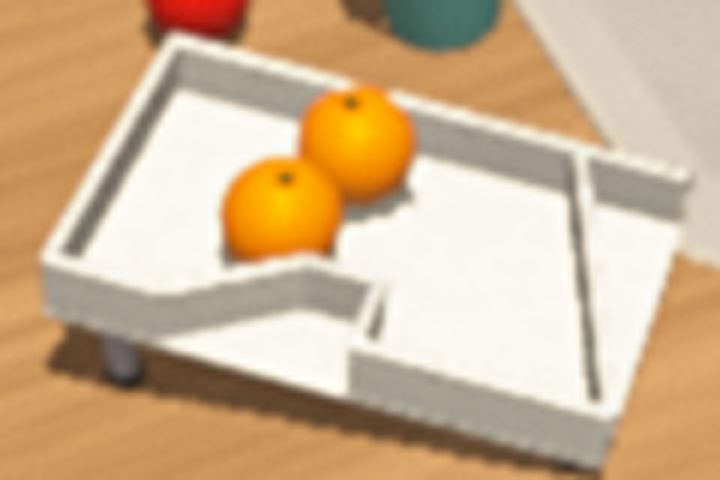

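```bash
python3 - <<'E'
from plant import bot
import cv2,numpy as np
from h import *
T=bot.capture("top");S=bot.capture("scene")
t=lambda u,v:(185+u/5,210+v/5); s=lambda u,v:(200+u/6,235+v/6)
for a,b in(((340,201),(358,144)),((249,267),(282,212))):
    print(*tri(ray(T,*t(*a)),ray(S,*s(*b))), at(T,*t(*a),64).round(1))
br,bl,fl,fr=[at(T,*t(*p),z) for p,z in(((215,30),82),((38,268),82),((450,562),46),((612,328),46))]
print(br,bl,fl,fr)
for a,b in((fr,br),(fl,bl)):
    d=b-a; print(np.linalg.norm(d[:2]),np.degrees(np.arctan2(d[1],d[0])))
for a,b in((br,bl),(fr,fl)):
    d=b-a; print(np.linalg.norm(d[:2]),np.degrees(np.arctan2(d[1],d[0]))-90)
o=(br+bl+fl+fr)/4;print(o)
x=br+bl-fr-fl; yaw=np.arctan2(x[1],x[0]);print('yaw',yaw)
R=Ro.from_euler('z',yaw).as_matrix()
for uv,z in(((340,201),61),((249,267),64)): print('disp frame',R.T@(at(T,*t(*uv),z)-[*o[:2],0]))
E
```

```text
[567.42563347 409.93058441  62.50168022] 1.8369184941520869 [567.5 410.6  64. ]
[539.06244264 451.4117456   67.12758518] 1.4281507936885542 [540.  452.6  64. ]
[646.23584483 461.70370192  82.        ] [542.32594976 543.10288206  82.        ] [403.80836243 369.99392805  46.        ] [504.32453227 291.75866238  46.        ]
221.4049165995892 50.1366874690728
221.7066349009405 51.33405214500404
131.99656367381945 51.926160296730785
127.37447622797511 52.10512458912174
[524.17367232 416.6397936   64.        ]
yaw 0.8855063654037602
disp frame [ 23.44430589 -37.65938537  61.        ]
disp frame [37.81987085 10.51107969 64.        ]
```

The pictures show the blocking ball at about top pixel (253,250), the other at (235,263), and the dispenser at yaw of about 51° with its tray towards the lower right. The ball centre is near world (567, 410, 62). I'll push with closed jaws and the tool's y axis along the slope, moving over there now.

Call:
play_rows:
  commands:
    - {"x": 0.045,"y": -0.039,"z": 0,"twist": -8}
    - {"x": 0.09,"y": -0.078,"z": 0,"twist": -16}
    - {"x": 0.135,"y": -0.117,"z": 0,"twist": -24}
    - {"x": 0.18,"y": -0.156,"z": 0,"twist": -32}
    - {"x": 0.22,"y": -0.19,"z": 0,"twist": -40}
    - {"x": 0.26,"y": -0.225,"z": 0,"twist": -48}
    - {"x": 0.3,"y": -0.26,"z": 0,"twist": -56}
    - {"x": 0.33,"y": -0.285,"z": 0,"twist": -60}
  jaw: 1

```text
time: 1.1
tool_pos: [379.2, -130.6, 252.0]
tcp_rot: [3.141, 0.0, 1.432]
contact_force: [1.3, -0.9, 0.9]
grip_width: 32.1
finger_force: 0.0
```

```bash
cat > go.py <<'E'
import sys
from plant import bot
from h import *
o=bot.get_obs(); R=Ro.from_euler('xyz',o["tcp_rot"]).as_matrix()
t=np.array(eval(sys.argv[1])); d=R.T@(t-o["tool_pos"])
y=o["tcp_rot"][2]
print(o["time"],np.round(o["tool_pos"],1),np.round(o["tcp_rot"],4),o["grip_width"],np.round(o["contact_force"],1)); print("d",d.round(1),"twist",-np.degrees((2.461-y+np.pi)%(2*np.pi)-np.pi))
E
python3 go.py "[534.8,363.5,160]"
```

```text
1.1 [ 379.2 -130.6  252. ] [3.1407e+00 4.0000e-04 1.4315e+00] 32.10474506074732 [ 1.3 -0.9  0.9]
d [510.9  85.4  91.9] twist -58.98585233103583
```

Call:
play_rows:
  commands:
    - {"x": 0.045,"y": 0.01,"z": 0,"twist": -8}
    - {"x": 0.09,"y": 0.02,"z": 0,"twist": -16}
    - {"x": 0.135,"y": 0.03,"z": 0,"twist": -24}
    - {"x": 0.18,"y": 0.04,"z": 0,"twist": -32}
    - {"x": 0.225,"y": 0.05,"z": 0,"twist": -40}
    - {"x": 0.27,"y": 0.058,"z": 0,"twist": -48}
    - {"x": 0.315,"y": 0.066,"z": 0,"twist": -56}
    - {"x": 0.355,"y": 0.07,"z": 0,"twist": -59}

```text
time: 1.9
tool_pos: [499.3, 211.1, 251.6]
tcp_rot: [3.141, 0.0, 2.462]
contact_force: [0.1, 0.4, -0.3]
grip_width: 0.3
finger_force: 0.0
```

```bash
python3 go.py "[534.8,363.5,160]"
```

```text
1.9 [499.3 211.1 251.6] [3.1413e+00 2.0000e-04 2.4620e+00] 0.30525244875571417 [ 0.1  0.4 -0.3]
d [ 68.2 140.8  91.6] twist 0.057866232668878255
```

Call:
play_rows:
  commands:
    - {"x": 0.015,"y": 0.03,"z": 0,"twist": 0}
    - {"x": 0.03,"y": 0.06,"z": 0.01,"twist": 0}
    - {"x": 0.045,"y": 0.09,"z": 0.03,"twist": 0}
    - {"x": 0.057,"y": 0.115,"z": 0.05,"twist": 0}
    - {"x": 0.064,"y": 0.13,"z": 0.08,"twist": 0}
    - {"x": 0.068,"y": 0.141,"z": 0.11,"twist": 0}
    - {"x": 0.068,"y": 0.141,"z": 0.13,"twist": 0}
    - {"x": 0.068,"y": 0.141,"z": 0.13,"twist": 0}

```text
time: 2.7
tool_pos: [533.5, 360.4, 117.9]
tcp_rot: [-3.135, -0.003, 2.457]
contact_force: [0.5, -0.0, 0.4]
grip_width: 0.7
finger_force: 0.0
```

```bash
python3 go.py "[534.8,363.5,78]"; python3 - <<'E'
from plant import bot
import cv2,numpy as np
T=bot.capture("top");S=bot.capture("scene")
a=cv2.resize(T["pixels"][200:330,180:325],(580,520),interpolation=cv2.INTER_CUBIC)
b=cv2.resize(S["pixels"][215:315,195:325],(676,520),interpolation=cv2.INTER_CUBIC)
cv2.imwrite("pics/t2.png",a[:,:,::-1]);cv2.imwrite("pics/s2.png",b[:,:,::-1])
E
```

```text
2.7 [533.5 360.4 117.9] [-3.1349e+00 -2.7000e-03  2.4573e+00] 0.6757804939430639 [ 0.5 -0.   0.4]
d [ 0.8  3.4 39.9] twist -0.2146595347819878
```

View pics/s2.png

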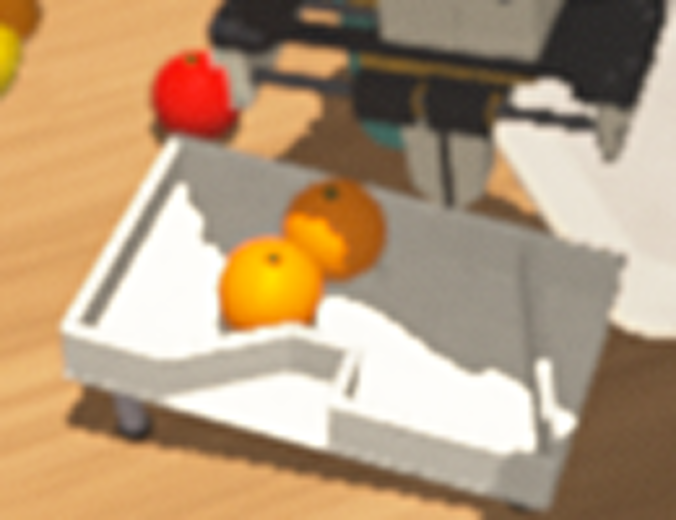

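The view shows the closed fingertips at crop pixel (450,205), downslope of the blocking ball at (335,230) and inside the walls. I'll descend, then push slowly.

Call:
play_rows:
  commands:
    - {"x": 0,"y": 0,"z": 0.01,"twist": 0}
    - {"x": 0,"y": 0,"z": 0.02,"twist": 0}
    - {"x": 0,"y": 0,"z": 0.03,"twist": 0}
    - {"x": 0,"y": 0,"z": 0.038,"twist": 0}
    - {"x": 0,"y": 0.0,"z": 0.042,"twist": 0}
    - {"x": 0,"y": 0.0,"z": 0.042,"twist": 0}
    - {"x": 0,"y": 0.003,"z": 0.042,"twist": 0}
    - {"x": 0,"y": 0.006,"z": 0.042,"twist": 0}

```text
time: 3.6
tool_pos: [539.7, 366.0, 80.2]
tcp_rot: [3.141, 0.0, 2.457]
contact_force: [0.2, 0.1, -0.1]
grip_width: 1.0
finger_force: 0.0
```

Call:
play_rows:
  commands:
    - {"x": 0,"y": 0.003,"z": 0,"twist": 0}
    - {"x": 0,"y": 0.006,"z": 0,"twist": 0}
    - {"x": 0,"y": 0.009,"z": 0,"twist": 0}
    - {"x": 0,"y": 0.012,"z": 0,"twist": 0}
    - {"x": 0,"y": 0.015,"z": 0,"twist": 0}
    - {"x": 0,"y": 0.018,"z": 0,"twist": 0}
    - {"x": 0,"y": 0.021,"z": 0,"twist": 0}
    - {"x": 0,"y": 0.024,"z": 0,"twist": 0}

```text
time: 4.4
tool_pos: [554.5, 384.5, 79.7]
tcp_rot: [-3.142, 0.0, 2.457]
contact_force: [-0.5, -0.4, 0.2]
grip_width: 0.5
finger_force: 0.2
```

```bash
python3 go.py "[534.8,363.5,78]"; python3 - <<'E'
from plant import bot
import cv2,numpy as np
S=bot.capture("scene")
b=cv2.resize(S["pixels"][215:315,195:325],(676,520),interpolation=cv2.INTER_CUBIC)
cv2.imwrite("pics/s3.png",b[:,:,::-1])
E
```

```text
4.4 [554.5 384.5  79.7] [-3.1415  0.      2.4567] 0.4709038355244273 [-0.5 -0.4  0.2]
d [  2.  -28.7   1.7] twist -0.24592875779291815
```

View pics/s3.png

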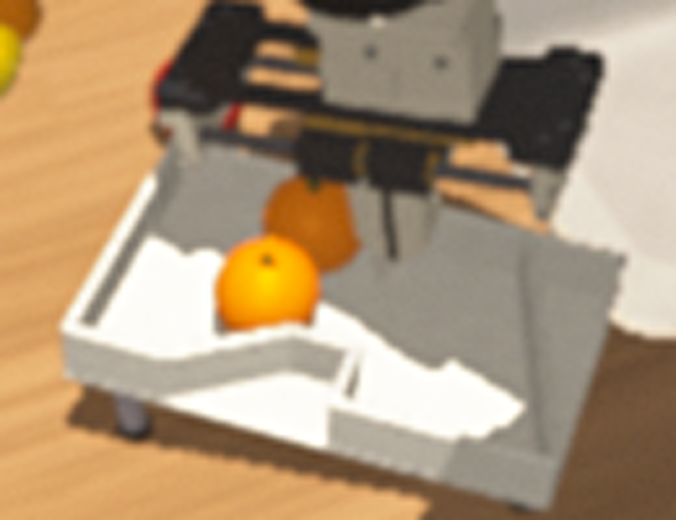

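The fingers are against the ball, which has moved from crop pixel (335,230) to (312,225). I'll keep pushing.

Call:
play_rows:
  commands:
    - {"x": 0,"y": 0.003,"z": 0,"twist": 0}
    - {"x": 0,"y": 0.006,"z": 0,"twist": 0}
    - {"x": 0,"y": 0.009,"z": 0,"twist": 0}
    - {"x": 0,"y": 0.012,"z": 0,"twist": 0}
    - {"x": 0,"y": 0.015,"z": 0,"twist": 0}
    - {"x": 0,"y": 0.018,"z": 0,"twist": 0}
    - {"x": 0,"y": 0.021,"z": 0,"twist": 0}
    - {"x": 0,"y": 0.024,"z": 0,"twist": 0}

```text
time: 5.25
tool_pos: [569.7, 403.1, 79.7]
tcp_rot: [-3.142, 0.0, 2.457]
contact_force: [-0.1, -0.3, 0.4]
grip_width: 0.4
finger_force: 0.2
```

Call:
play_rows:
  commands:
    - {"x": 0,"y": 0.002,"z": 0,"twist": 0}
    - {"x": 0,"y": 0.004,"z": 0,"twist": 0}
    - {"x": 0,"y": 0.006,"z": 0,"twist": 0}
    - {"x": 0,"y": 0.008,"z": 0,"twist": 0}
    - {"x": 0,"y": 0.008,"z": 0,"twist": 0}
    - {"x": 0,"y": 0.008,"z": 0,"twist": 0}
    - {"x": 0,"y": 0.008,"z": 0,"twist": 0}
    - {"x": 0,"y": 0.008,"z": 0,"twist": 0}

```text
time: 6.05
tool_pos: [574.6, 409.0, 79.7]
tcp_rot: [-3.142, 0.0, 2.457]
contact_force: [0.3, -0.0, 1.0]
grip_width: 0.0
finger_force: 0.0
```

```bash
python3 - <<'E'
from plant import bot
import cv2,numpy as np
S=bot.capture("scene")
b=cv2.resize(S["pixels"][215:315,195:325],(676,520),interpolation=cv2.INTER_CUBIC)
cv2.imwrite("pics/s4.png",b[:,:,::-1])
E
```

```text
(no output)
```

View pics/s4.png

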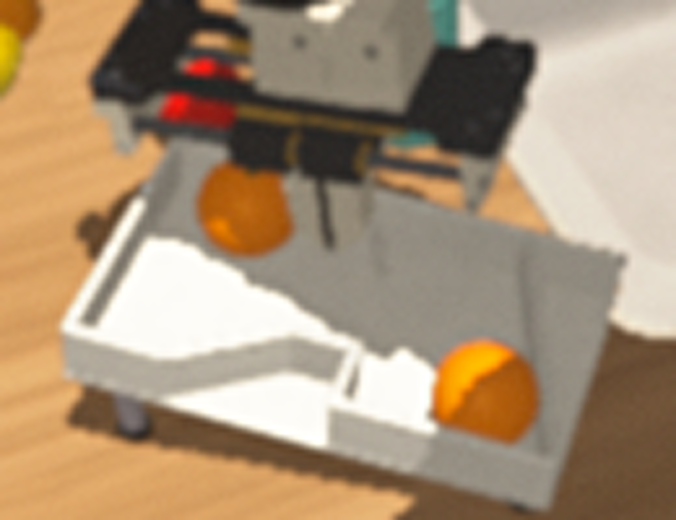

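The second ball has reached the tray at crop pixel (487,392), and the blocking ball is held upslope at (245,210). I'll ease back a little, then lift away.

Call:
play_rows:
  commands:
    - {"x": 0,"y": -0.004,"z": 0,"twist": 0}
    - {"x": 0,"y": -0.008,"z": 0,"twist": 0}
    - {"x": 0,"y": -0.012,"z": 0,"twist": 0}
    - {"x": 0,"y": -0.015,"z": -0.01,"twist": 0}
    - {"x": 0,"y": -0.015,"z": -0.04,"twist": 0}
    - {"x": 0,"y": -0.015,"z": -0.08,"twist": 0}
    - {"x": 0,"y": -0.015,"z": -0.12,"twist": 0}
    - {"x": 0,"y": -0.015,"z": -0.15,"twist": 0}

```text
time: 6.9
tool_pos: [565.4, 397.6, 233.8]
tcp_rot: [3.138, 0.002, 2.457]
contact_force: [0.5, 0.1, 0.2]
grip_width: 0.4
finger_force: 0.0
```

Call:
play_rows:
  commands:
    - {"x": 0,"y": 0,"z": 0,"twist": 0}
    - {"x": 0,"y": 0,"z": 0,"twist": 0}
    - {"x": 0,"y": 0,"z": 0,"twist": 0}
    - {"x": 0,"y": 0,"z": 0,"twist": 0}
    - {"x": 0,"y": 0,"z": 0,"twist": 0}
    - {"x": 0,"y": 0,"z": 0,"twist": 0}
    - {"x": 0,"y": 0,"z": 0,"twist": 0}
    - {"x": 0,"y": 0,"z": 0,"twist": 0}

```text
time: 7.7
tool_pos: [565.1, 397.5, 229.5]
tcp_rot: [-3.141, -0.0, 2.457]
contact_force: [0.3, 0.0, -0.2]
grip_width: -0.0
finger_force: 0.0
```

Call:
play_rows:
  commands:
    - {"x": 0,"y": 0,"z": 0,"twist": 0}
    - {"x": 0,"y": 0,"z": 0,"twist": 0}
    - {"x": 0,"y": 0,"z": 0,"twist": 0}
    - {"x": 0,"y": 0,"z": 0,"twist": 0}
    - {"x": 0,"y": 0,"z": 0,"twist": 0}
    - {"x": 0,"y": 0,"z": 0,"twist": 0}
    - {"x": 0,"y": 0,"z": 0,"twist": 0}
    - {"x": 0,"y": 0,"z": 0,"twist": 0}

```text
time: 8.5
tool_pos: [565.1, 397.5, 229.7]
tcp_rot: [-3.142, 0.0, 2.457]
contact_force: [0.5, 0.2, -0.0]
grip_width: 0.7
finger_force: 0.0
```

Call:
play_rows:
  commands:
    - {"x": 0,"y": 0,"z": 0,"twist": 0}
    - {"x": 0,"y": 0,"z": 0,"twist": 0}
    - {"x": 0,"y": 0,"z": 0,"twist": 0}
    - {"x": 0,"y": 0,"z": 0,"twist": 0}
    - {"x": 0,"y": 0,"z": 0,"twist": 0}
    - {"x": 0,"y": 0,"z": 0,"twist": 0}
    - {"x": 0,"y": 0,"z": 0,"twist": 0}
    - {"x": 0,"y": 0,"z": 0,"twist": 0}

```text
time: 9.3
tool_pos: [565.1, 397.5, 229.7]
tcp_rot: [3.142, 0.0, 2.457]
contact_force: [-0.7, 0.3, 0.3]
grip_width: 0.6
finger_force: 0.0
```

```bash
python3 - <<'E'
from plant import bot
import cv2,numpy as np
S=bot.capture("scene")
for i in range(6): S2=bot.capture("scene")
f=lambda S:cv2.resize(S["pixels"][215:315,195:325],(390,300),interpolation=cv2.INTER_CUBIC)
cv2.imwrite("pics/s5.png",np.hstack([f(S),f(S2)])[:,:,::-1])
E
```

```text
(no output)
```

View pics/s5.png

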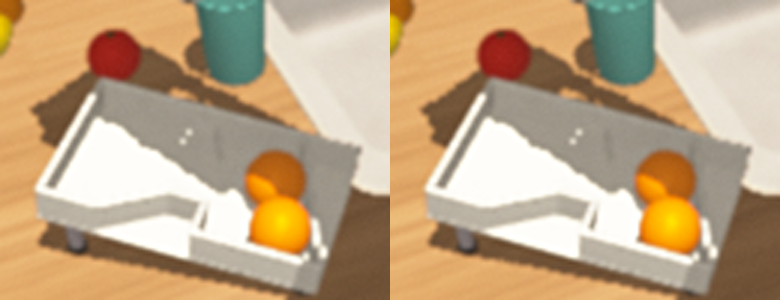

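Both balls look still and side by side in the tray, at about scene pixels (287,275) and (289,292). I'll check their x before handing in.

```bash
python3 - <<'E'
from plant import bot
from h import *
S=bot.capture("scene")
R=Ro.from_euler('z',.89).as_matrix()
for uv in((286.7,275),(288.7,291.7)): print((R.T@(at(S,*uv,50)-[535,416.5,0])).round(1))
E
```

```text
[-62.2  -3.   50. ]
[-82.   47.4  50. ]
```

```bash
python3 -c "
from plant import bot
print(bot.close_job())"
```

```text
the job is handed in; nothing more can be done
None
```

I freed the jam and handed the job in: both clementines lie at rest in the front tray, at about x = -62 and -82 mm in the dispenser's frame, and the hand is clear; the judging result was not shown.

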